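# Set the carver's dust hood and open its suction gate

### The arm

A 6-joint arm with a two-finger parallel gripper is mounted at the origin on the work surface. World frame = base frame: x ahead of the robot, y to its left, z up, the work surface at z = 0. Lengths are in mm, angles in rad, forces in N, time in s.
With the tool pointing down it reaches from about 275 to 775 mm from the base axis. Payload 14.6 kg.
Tool frame: the origin (TCP) lies midway between the tips of the shut fingers; the grasp point (between the pads) lies 19 mm behind it (arm.grip_point_offset is the distance from the TCP to the grasp point, in mm); z points along the fingers, y is the line along which they close (so a half turn about z gives the same grasp; the last joint's range is limited). The gripper opens to 85 mm and grips with 20 to 120 N. Pads are 22 mm wide; open, the fingers measure 114 mm over their backs; the gripper's body (76 mm by 85 mm) begins 54 mm behind the grasp point. The pads swing forward as they close: fully open they stand 13 mm farther back than shut.
Start: joints at [-1.405, 0.263, -0.048, 1.259, 0, 1.415], TCP at [165.54, -498.222, 231.278] pointing down, gripper open.
Joint ranges: [-2.65, 2.65], [-0.89, 1.7], [-1.18, 1.37], [-2.13, 2.11], [-1.35, 1.29], [-3.14, 3.14]. Speed limits (rad/s): [1.89, 1.89, 2.57, 2.79, 3.14, 3.14].

### API

Orientations are given as a unit quaternion [w, x, y, z].
In Python, from rig import arm gives the robot as it stands.
- The arm moves only by the tool move_tool, called after "Request:" by a JSON object that holds its "method" and its "body". Schema: {"type":"object","properties":{"ticks":{"type":"array","items":{"type":"array","items":{"type":"array","items":{"type":"number"},"minItems":6,"maxItems":6},"minItems":1,"maxItems":5},"minItems":1,"maxItems":1},"aperture":{"type":"number"},"only":{"type":"string"},"quiet":{"type":"boolean"},"lines":{"type":"string"}},"required":["ticks"],"additionalProperties":false}. ticks is a list that holds a single list of rows (three levels of brackets), with 1 to 5 rows, each of 6 numbers: dx, dy, dz in mm, then a rotation vector rx, ry, rz in rad; each row shifts and turns the commanded pose from where the row before left it, along the tool's axes as they then stand; what a row does not reach is not made up. A row lasts 1/12 s, in which the tool goes at most 41.7 mm and 0.125 rad, less where a joint would pass 70% of its speed; a pose out of reach is approached as far as the arm can. aperture is the finger opening in mm, set as the call begins (left out keeps the last). The fingers move at their own pace and stop on an object; the grip force is fixed at half the most. Time passes only in rows, so rows that do not move let the fingers close. The tool returns the time, the measured TCP pose, the force, the opening and the grip force at its end. only (a regular expression) keeps the lines of the reply that match it, lines (a string "A,B") keeps lines A to B, and quiet returns only ok. Input that does not fit is refused with a message, and nothing moves.
- arm.sense(): the state, without advancing time (a new reading comes with each control period).
- arm.get_image(name): name is "side" or "top"; returns the picture (480x640x3 uint8, red, green, blue); there is no depth.
- arm.camera_params(name): a dict with "vertical_fov" (degrees; the focal length in pixels is half the picture's height over the tangent of half this angle, whatever the lens; pixels are square), "cx", "cy" (the principal point, pixels), "R" (3x3) and "t" (3): a world point X has camera coordinates R X + t. Camera axes: x right, y down, z forward; pixel columns grow to the right and rows downward; lengths in mm; the calibration is good to about 2 mm. A picture is of the moment at which its call begins. camera_params takes no time and is no camera call.
- arm.finish_job(): hands the job in; it is judged then, once.
The state is a dict: "t": time; "joint_pos": joint angles; "joint_velocities": joint speeds; "joint_torque": joint torques, N m; "position": TCP position; "orientation": TCP orientation; "force": force on the tool from outside, world axes, zero at the start; "ft_torque": the same for the moment, N m; "finger_gap": finger opening in mm; "gripper_force": force on a finger pad.
Only numpy, scipy, OpenCV 4.12 (cv2) and the standard library are available. Lean on these libraries where they do the work, as an engineer would, in place of code of your own. Each camera call takes 0.05 s, during which the arm holds its last target. There are 200 camera calls.

### The job

Get the dust suction ready for carving: first squeeze the snap button on the hood's telescoping tube flush with the tube and slide the hood out over the panel, away from its sleeve, to the next hole, where the button must spring out again and lock it. Then take the ball-topped selector lever through its zigzag gate, round every bend, from the closed end near you to the very far end, and leave it there. Do not shift the panel or the other things lying on the bench.

Things in the scene. Friction and masses are not known exactly. Their poses are not given: they have to be found in the camera images.
- boom: fixed suction boom: steel stand, grey pipe behind, square aluminium sleeve 40 x 40 mm, 185 mm long, axis level 85 mm above the bench. Origin on the bench under the button when the tube is in its first hole. x points the way the hood slides out (up to 0.22 rad off straight ahead); the button and the sleeve's 3 holes, 60 mm apart, are on its +y side. Stands left or right of the selector
- tube (a joint): travel in m of the 28 x 28 mm steel tube with the black hood on its end: 0 = first hole (start), 0.060 = next hole, 0.120 = last; play about 2 mm either way, and within about 2 mm of a hole the nub finds it. Sliding takes 2 to 5 N. The hood is 112 mm wide, 50 mm high, and begins 50 mm ahead of the button
- snap (a joint): how far the button is squeezed in, in m: 0 = sprung out, 0.010 = flush with the tube. Spring 3 N (out) to 6 N (flush). It draws a round steel nub inwards out of the sleeve's hole: the tube is free from about 0.0075. Let go between holes, the button stays in until the nub meets a hole; there it springs back to 0 and locks
- grip (a point): point on the tube's axis (85 mm above the bench) beside the button; moves with the tube. The sleeve's end is 30 mm behind it at the start. Tube and button are 38 mm wide together, 28 mm when flush: a pinch from above across the tube, closing along the boom's y, presses the button in
- button_face (a point): centre of the outer face of the round black button (22 mm diameter), which stands 10 mm out of the tube's +y side when sprung out and looks along the boom's +y
- selector: fixed grey box 140 x 100 mm, 110 mm high, with a steel gate plate on top. Origin at bench level at its centre. x points from the closed end of the gate to the far end, up to 0.4 rad off straight ahead; y to the left
- gate (a point): centre of the gate plate at mid-thickness, 107.5 mm above the bench, axes as the selector's. The gate is one zigzag slot 16 mm wide for the 10 mm shaft; its centreline from here, (x, y) in mm: closed end (-33, 13), then (-33, -13), (0, -13), (0, 13), (33, 13), far end (33, -13); the slot reaches 8 mm past each of these points
- pivot (a point): fixed point about which the lever tilts both ways, 20 mm above the bench at the selector's centre, 87.5 mm below point gate
- knob (a point): centre of the lever's black ball knob (40 mm diameter), 165 mm from the pivot along the shaft, so it moves on a sphere, 172 to 185 mm above the bench, about 1.8 times as far sideways as the shaft in the gate. Starts somewhere in the left half of the first cross slot
- fore (a joint): fore and aft tilt of the lever in rad, positive to the selector's +x: about -0.36 in the first cross slot, 0 in the middle one, 0.36 in the last. Stiff hinge: moves with about 1 N at the knob and stays where it is left
- lever (a joint): sideways tilt of the lever in rad, positive to the selector's +y: about 0.14 (up to 0.17) on the gate's left side, -0.14 (to -0.17) on its right side. Stays where it is left
- panel: loose square wooden panel 150 x 150 x 22 mm with a carved star, lying flat on the bench below the hood; origin at the centre of its underside
- stone: loose sharpening stone on a dark wooden base, 160 x 55 x 30 mm, lying along its x between the two devices; origin at the centre of its underside
- gouge_long: loose carving gouge, about 245 mm long, 28 mm high, dark wooden handle on its -x side; origin under the middle
- gouge_short: loose carving gouge, about 195 mm long, 28 mm high, dark wooden handle on its -x side; origin under the middle
- mallet: loose square wooden mallet lying flat, head 70 x 120 x 55 mm centred 100 mm along its +x, handle to its -x; origin at bench level
- wax_tin: loose standing round tin, 72 mm diameter, 60 mm high; origin at the centre of its underside
- offcut: loose wooden block, 130 x 60 x 40 mm; origin at the centre of its underside

How it is judged:
By the outcome, as a careful person would: the job done as asked, in the order asked, and still so for the second after the job is handed in, with the robot touching nothing.
It also fails if it takes over 56 s, if anything falls off the work surface, if the arm or the gripper's body presses on something with over 40 N, if the wrist force passes 120 N, or if a joint passes its speed limit or range.

## Working session

There is one attempt and no reset: what is moved stays moved. The work goes in short steps, Python scripts to look and compute and a tool call to move; the robot and the scene stay as the last step left them, time stands still between calls to the robot, and variables do not carry over. Pictures are saved under pics/ and viewed, at most 10 in all, crops included, and the job is handed in when it is done.

```bash
mkdir -p pics; ls
```

Run:
```python
from rig import arm
import cv2,numpy as np
for n in("top","side"):
    im=arm.get_image(n); cv2.imwrite(f"pics/{n}0.png",im[:,:,::-1])
    p=arm.camera_params(n); print(n,p)
s=arm.sense(); print(s)
```

```text
pics
top {'vertical_fov': 51.57874806376752, 'cx': 314.9860099823264, 'cy': 236.28952412314197, 'R': array([[-0.02154102, -0.99975645,  0.00479843],
       [-0.99301012,  0.02083807, -0.11617521],
       [ 0.11604692, -0.00726742, -0.99321714]]), 't': array([  37.07105607,  604.5799424 , 1472.27484967])}
side {'vertical_fov': 42.259222031584784, 'cx': 308.649631975405, 'cy': 249.49833592365118, 'R': array([[ 0.94639149, -0.32244795,  0.01924745],
       [-0.20298369, -0.6399977 , -0.74108067],
       [ 0.25127827,  0.69744552, -0.67114005]]), 't': array([-547.52479356,  241.69614667, 1712.33735549])}
{'t': 0.1, 'joint_pos': array([-1.40529622e+00,  2.63468666e-01, -4.88281298e-02,  1.25942868e+00,
       -8.08981931e-06,  1.41547585e+00]), 'joint_velocities': array([-0.00057121, -0.00252956,  0.0017899 ,  0.0013685 ,  0.00126875,
        0.00038613]), 'joint_torque': array([ 2.90442200e-03, -6.38576102e+01,  3.85064793e+01,  1.00120978e-02,
       -7.41453704e-06, -2.26367882e-05]), 'position': array([ 165.49915616, -497.98043769,  230.89316776]), 'orientation': array([-4.64548052e-04,  9.87161726e-01,  1.59723232e-01, -6.40944585e-06]), 'force': array([ 0.46165714, -0.41021231, -0.15414574]), 'ft_torque': array([ 0.02002127,  0.00412777, -0.01104403]), 'gripper_force': 0.0, 'finger_gap': 85.61956137722305}
```

View pics/top0.png

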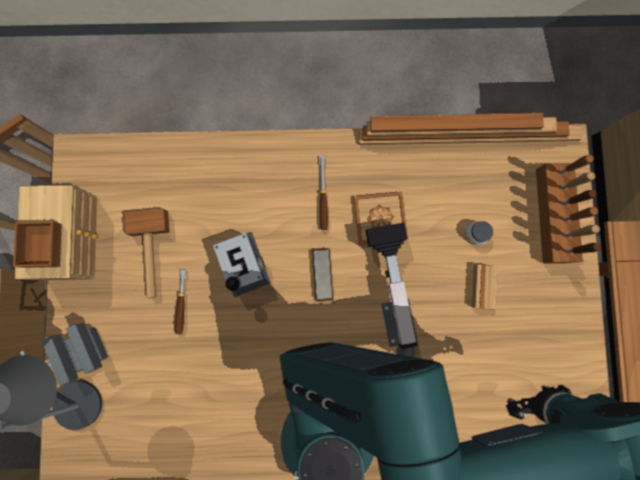

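View pics/side0.png

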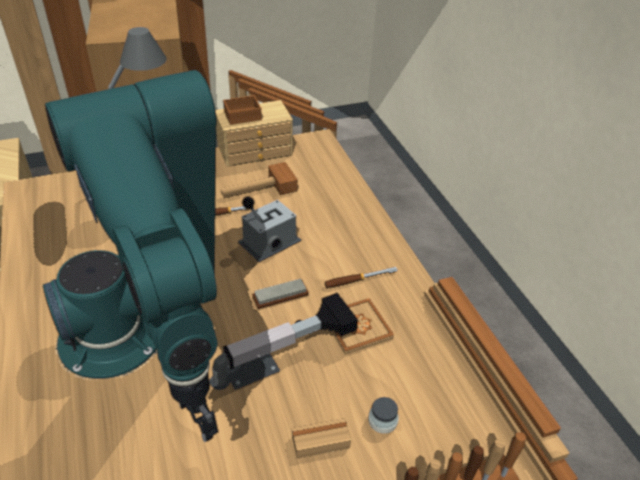

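Run:
```python
import cv2,numpy as np
t=cv2.imread("pics/top0.png");s=cv2.imread("pics/side0.png")
f=lambda im,x,y,w,h,k:cv2.resize(im[y:y+h,x:x+w],None,fx=k,fy=k,interpolation=cv2.INTER_CUBIC)
# top row: top boom (365,220)+ 66x50 x6 ; selector (205,225)+66x50
a=f(t,355,215,66,50,6);b=f(t,205,230,66,50,6);a2=f(t,355,260,66,50,6);c=f(s,285,290,66,50,6)
cv2.imwrite("pics/m1.png",np.vstack([np.hstack([a,b]),np.hstack([a2,c])]))
```

```text
(no output)
```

View pics/m1.png

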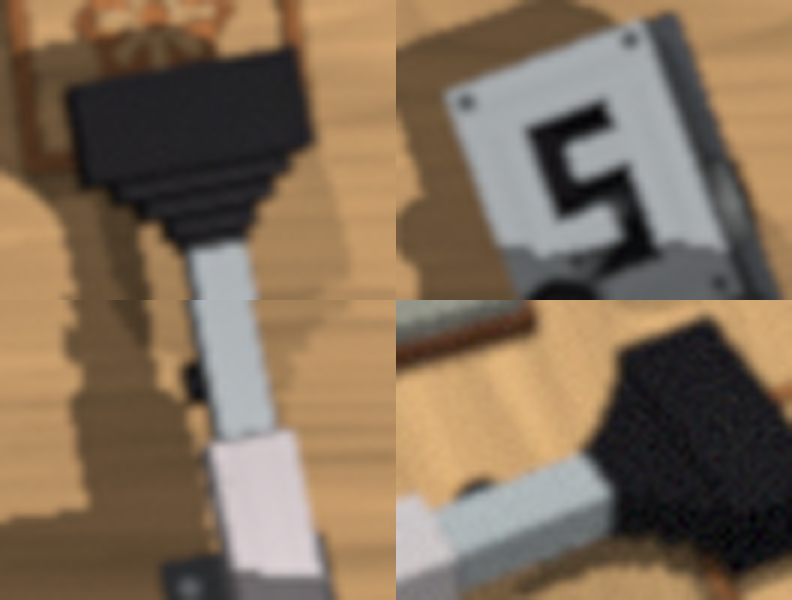

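Create h.py:
```python
from rig import arm
import numpy as np, cv2
from scipy.optimize import least_squares
def K(n):
    p=arm.camera_params(n); f=240/np.tan(np.radians(p["vertical_fov"])/2); return p,f
def ray(n,u,v,z):
    p,f=K(n); R,t=np.array(p["R"]),np.array(p["t"])
    d=R.T@np.array([(u-p["cx"])/f,(v-p["cy"])/f,1]); c=-R.T@t
    return c+d*(z-c[2])/d[2]
def proj(n,X):
    p,f=K(n); q=np.array(p["R"])@X+p["t"]; return np.array([f*q[0]/q[2]+p["cx"],f*q[1]/q[2]+p["cy"]])
```

Run:
```python
from h import *
g=lambda u,v,x0,y0:(x0+u/6-.42,y0+v/6-.42)
A=lambda u,v,z:ray("top",*g(u,v,355,215),z)
A2=lambda u,v,z:ray("top",*g(u,v-300,355,260),z)
h=A(217.5,244.5,99);s=A2(246,436,99);s5=A2(254.5,435,105)
C=lambda u,v,z:ray("side",*g(u-396,v-300,285,290),z)
print("hood start",h,"sleeve",s,s5,"yaw",np.arctan2(*(h-s)[1::-1]),np.linalg.norm(h-s),"button",A2(188,384,85))
hl=A(68,92,110);hr=A(297,50,110);print("hood",hl,hr,np.linalg.norm(hl-hr),np.arctan2(*(hl-hr)[1::-1])-np.pi/2)
print("side: tube top edges at hood", C(583,455,99),C(612,495,99)," at sleeve",C(440,515,99),C(460,553,99),"button top",C(478,480,96))
P=[(443,93,70,50),(527,130,41,21),(605,102,41,-21),(660,252,-41,-21),(563,218,-8,21),(628,168,8,-21)]
W=np.array([ray("top",*g(u-396,v,205,230),110)[:2] for u,v,*_ in P]);M=np.array([p[2:] for p in P],float)
def r(q,idx=slice(1,None)):
    c,s=np.cos(q[2]),np.sin(q[2]);return (M@np.array([[c,s],[-s,c]])+q[:2]-W)[idx].ravel()
o=least_squares(r,[W[:,0].mean(),W[:,1].mean(),.3]);print(o.x,np.round(r(o.x,slice(None)).reshape(-1,2),1))
x,y,a=o.x
for n in("top","side"):
    im=cv2.imread(f"pics/{n}0.png")
    # knob blob
    for fy in(0,.08,.14,.17):
        # shaft through gate point (-33, 87.5*tan(fy))
        d=np.array([-33,87.5*np.tan(fy),87.5]);d/=np.linalg.norm(d);k=d*165
        X=np.array([x+np.cos(a)*k[0]-np.sin(a)*k[1],y+np.sin(a)*k[0]+np.cos(a)*k[1],20+k[2]])
        print(n,fy,X.round(1),proj(n,X).round(1))
    u,v=proj(n,X).round().astype(int)
    sub=im[v-20:v+20,u-20:u+20].max(2)<45
    nn,l,st,ce=cv2.connectedComponentsWithStats(sub.astype(np.uint8))
    for i in range(1,nn):
        if st[i,4]>20: print("blob",ce[i]+[u-20,v-20],st[i])
```

```text
hood start [ 537.68746988 -193.62229292   99.        ] sleeve [ 459.83742855 -204.24394922   99.        ] [ 460.10201791 -207.32157434  105.        ] yaw 0.13560011862833693 78.57129575947869 button [ 485.83571187 -179.44888765   85.        ]
hood [ 611.94078567 -122.73814927  110.        ] [ 630.05103285 -233.93798507  110.        ] 112.66492149496739 0.16144474226286998
side: tube top edges at hood [ 534.85053294 -180.94198142   99.        ] [ 539.24057293 -206.96624228   99.        ]  at sleeve [ 463.84057646 -194.78551119   99.        ] [ 465.52293655 -217.97874064   99.        ] button top [ 486.76214267 -178.12743368   96.        ]
[5.27740258e+02 2.47981606e+02 3.35571245e-01] [[ 0.1 -1.8]
 [ 0.9  1.4]
 [ 2.1 -0.9]
 [-3.  -2. ]
 [-2.9  2.4]
 [ 2.8 -0.9]]
top 0 [472.8 228.8 174.4] [241.1 280.2]
top 0.08 [468.9 240.5 174. ] [236.9 281.8]
top 0.14 [466.1 249.3 173.1] [233.7 282.8]
top 0.17 [464.8 253.8 172.4] [232.1 283.4]
blob [243.30188679 269.9245283 ] [27  0  9 13 53]
blob [236.56031128 285.80155642] [ 14  14  26  18 257]
side 0 [472.8 228.8 174.4] [252.1 206.4]
side 0.08 [468.9 240.5 174. ] [249.9 204.5]
side 0.14 [466.1 249.3 173.1] [248.3 203.2]
side 0.17 [464.8 253.8 172.4] [247.5 202.6]
blob [247.8988764  202.73033708] [15 15 10 11 89]
```

Create to.py:
```python
import sys
from h import *
from scipy.spatial.transform import Rotation as Ro
x,y,z,yaw=map(float,sys.argv[1:])
s=arm.sense();q=s["orientation"];R=Ro.from_quat([*q[1:],q[0]])
T=Ro.from_matrix(np.array([[np.cos(yaw),np.sin(yaw),0],[np.sin(yaw),-np.cos(yaw),0],[0,0,-1]]))
print("t",s["t"].__round__(2),"d",(R.inv().apply(np.array([x,y,z])-s["position"])).round(1),"after turn",(T.inv().apply(np.array([x,y,z])-s["position"])).round(1),"rot",(R.inv()*T).as_rotvec().round(3),"F",s["force"].round(1),"gap",s["finger_gap"].round(1),"gf",s["gripper_force"])
```

```text
(no output)
```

Request:
{"method": "move_tool", "body": {"ticks": [[[0,0,0,0,0,0.0855],[0,0,0,0,0,0.0855],[33,-22,0,0,0,0],[33,-22,0,0,0,0],[33,-22,0,0,0,0]]], "aperture": 85}}

```text
t: 0.52
position: [254.0, -417.1, 230.9]
orientation: [-0.0, 0.997, 0.074, -0.0]
force: [0.3, 0.2, 0.0]
finger_gap: 85.2
gripper_force: 0.0
```

Request:
{"method": "move_tool", "body": {"ticks": [[[33,-22,0,0,0,0],[33,-22,0,0,0,0],[33,-22,0,0,0,0],[33,-22,0,0,0,0],[33,-22,0,0,0,0]]]}}

```text
t: 0.93
position: [401.3, -283.1, 231.2]
orientation: [-0.0, 0.997, 0.075, -0.0]
force: [0.2, -1.2, -0.4]
finger_gap: 84.9
gripper_force: 0.0
```

Request:
{"method": "move_tool", "body": {"ticks": [[[33,-22,0,0,0,0],[33,-22,0,0,0,0],[0,0,0,0,0,0],[0,0,0,0,0,0]]]}}

```text
t: 1.27
position: [460.0, -229.9, 230.9]
orientation: [-0.0, 0.997, 0.077, -0.0]
force: [0.1, -0.9, 1.2]
finger_gap: 85.0
gripper_force: 0.0Traceback (most recent call last):
```

```bash
python3 to.py 489 -201 66 .15
```

```text
  File "to.py", line 7, in <module>
    print("t",s["t"].__round__(2),"d",(R.inv().apply(np.array([x,y,z])-s["position"])).round(1),"after turn",(T.inv().apply(np.array([x,y,z])-s["position"])).round(1),"rot",(R.inv()*T).as_rotvec().round(3),"F",s["force"].round(1),"gap",s["finger_gap"].round(1),"gf",s["gripper_force"])
                                                                                                                                                                                                                                            ^^^^^^^^^^^^^^^^^^^^^
AttributeError: 'float' object has no attribute 'round'
```

```bash
sed -i 's/s\["finger_gap"\].round(1)/round(s["finger_gap"],1)/' to.py
```

Request:
{"method": "move_tool", "body": {"ticks": [[[33,-24,0,0,0,0],[0,0,33,0,0,0],[0,0,33,0,0,0],[0,0,34,0,0,0],[0,0,0,0,0,0]]], "aperture": 60}}

```text
t: 1.68
position: [484.8, -201.9, 126.2]
orientation: [-0.002, 0.997, 0.074, -0.003]
force: [-0.9, 0.8, -1.3]
finger_gap: 60.1
gripper_force: 0.0
```

Request:
{"method": "move_tool", "body": {"ticks": [[[0,0,0,0,0,0]]]}}

```text
t: 1.77
position: [486.8, -203.1, 131.0]
orientation: [-0.001, 0.997, 0.074, -0.001]
force: [-1.0, 0.4, 1.7]
finger_gap: 60.0
gripper_force: 0.0
```

```bash
python3 to.py 489 -201 66 .15
```

Run:
```python
from h import *
s=arm.get_image("side")[:,:,::-1];t=arm.get_image("top")[:,:,::-1]
f=lambda im,x,y,w,h,k:cv2.resize(im[y:y+h,x:x+w],None,fx=k,fy=k,interpolation=cv2.INTER_CUBIC)
cv2.imwrite("pics/m2.png",np.hstack([f(s,250,250,100,100,4),f(t,340,200,100,100,4)]))
```

```text
t 1.77 d [ 2.7 -1.6 65. ] after turn [ 2.5 -1.7 65. ] rot [-0.002  0.002 -0.001] F [-1.   0.4  1.7] gap 60.0 gf 0.0
```

View pics/m2.png

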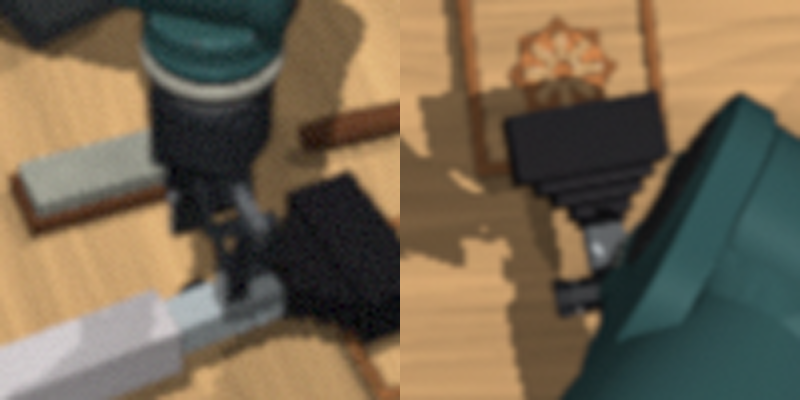

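Request:
{"method": "move_tool", "body": {"ticks": [[[2,-1.5,0,0,0,0],[0,0,20,0,0,0],[0,0,20,0,0,0],[0,0,22,0,0,0],[0,0,0,0,0,0]]], "aperture": 60}}

```text
t: 2.28
position: [489.1, -200.6, 67.7]
orientation: [-0.001, 0.997, 0.075, -0.001]
force: [-0.8, 0.7, -1.0]
finger_gap: 59.9
gripper_force: 0.0
```

Request:
{"method": "move_tool", "body": {"ticks": [[[0,0,0,0,0,0],[0,0,0,0,0,0]]], "aperture": 60}}

```text
t: 2.45
position: [490.6, -201.5, 71.0]
orientation: [0.001, 0.997, 0.075, 0.001]
force: [0.5, 0.1, 0.5]
finger_gap: 60.3
gripper_force: 0.0
```

```bash
python3 to.py 489 -201 66 .15
```

```text
t 2.45 d [-1.6 -0.8  5. ] after turn [-1.6 -0.8  5. ] rot [ 0.001 -0.002 -0.   ] F [0.5 0.1 0.5] gap 60.3 gf 0.0
```

Request:
{"method": "move_tool", "body": {"ticks": [[[-1,0,6,0,0,0],[0,0,0,0,0,0],[0,0,0,0,0,0]]], "aperture": 42}}

```text
t: 2.7
position: [489.0, -200.9, 63.7]
orientation: [-0.0, 0.997, 0.075, 0.0]
force: [0.9, 3.9, 0.8]
finger_gap: 42.0
gripper_force: 2.0
```

Request:
{"method": "move_tool", "body": {"ticks": [[[0,0,0,0,0,0],[0,0,0,0,0,0],[0,0,0,0,0,0]]], "aperture": 32}}

```text
t: 2.95
position: [488.9, -200.8, 63.6]
orientation: [-0.0, 0.997, 0.075, 0.0]
force: [0.1, 5.8, 4.0]
finger_gap: 31.9
gripper_force: 2.7
```

Request:
{"method": "move_tool", "body": {"ticks": [[[0,0,0,0,0,0],[0,0,0,0,0,0],[0,0,0,0,0,0]]], "aperture": 20}}

```text
t: 3.2
position: [488.8, -200.5, 63.8]
orientation: [-0.001, 0.997, 0.075, 0.0]
force: [-1.5, 8.9, 9.3]
finger_gap: 27.1
gripper_force: 60.0
```

Request:
{"method": "move_tool", "body": {"ticks": [[[3,0,0,0,0,0],[6,0,0,0,0,0],[6,0,0,0,0,0],[5,0,0,0,0,0],[0,0,0,0,0,0]]]}}

```text
t: 3.62
position: [509.2, -197.2, 63.8]
orientation: [-0.001, 0.997, 0.075, 0.0]
force: [0.3, 10.3, 9.0]
finger_gap: 27.2
gripper_force: 60.2
```

Request:
{"method": "move_tool", "body": {"ticks": [[[0,0,0,0,0,0]]]}}

```text
t: 3.7
position: [509.0, -197.3, 63.8]
orientation: [-0.001, 0.997, 0.075, 0.0]
force: [0.1, 9.6, 7.5]
finger_gap: 27.3
gripper_force: 60.1
```

```bash
python3 to.py 548.1 -191.5 63.8 .15
```

```text
t 3.7 d [39.5  0.2  0. ] after turn [39.5  0.2 -0. ] rot [-0.001 -0.001  0.001] F [0.1 9.6 7.5] gap 27.3 gf 60.14361083507538
```

Request:
{"method": "move_tool", "body": {"ticks": [[[9,0,0,0,0,0],[9,0,0,0,0,0],[9,0,0,0,0,0],[9,0,0,0,0,0],[3.5,0,0,0,0,0]]]}}

```text
t: 4.12
position: [548.2, -191.0, 63.8]
orientation: [-0.001, 0.997, 0.075, 0.0]
force: [-4.8, 10.1, 11.9]
finger_gap: 27.2
gripper_force: 60.5
```

Request:
{"method": "move_tool", "body": {"ticks": [[[0,0,0,0,0,0],[0,0,0,0,0,0]]]}}

```text
t: 4.28
position: [548.1, -191.0, 63.8]
orientation: [-0.001, 0.997, 0.076, 0.0]
force: [1.0, 11.7, 8.1]
finger_gap: 27.7
gripper_force: 60.2
```

```bash
python3 to.py 548.1 -191.5 63.8 .15
```

Run:
```python
from h import *
s=arm.get_image("side")[:,:,::-1];t=arm.get_image("top")[:,:,::-1]
f=lambda im,x,y,w,h,k:cv2.resize(im[y:y+h,x:x+w],None,fx=k,fy=k,interpolation=cv2.INTER_CUBIC)
cv2.imwrite("pics/m3.png",np.hstack([f(s,270,240,130,130,3),f(t,330,180,130,130,3)]))
```

```text
t 4.28 d [-0.   0.5  0. ] after turn [-0.   0.5  0. ] rot [-0.002 -0.001  0.001] F [ 1.  11.7  8.1] gap 27.7 gf 60.172205194830894
```

View pics/m3.png

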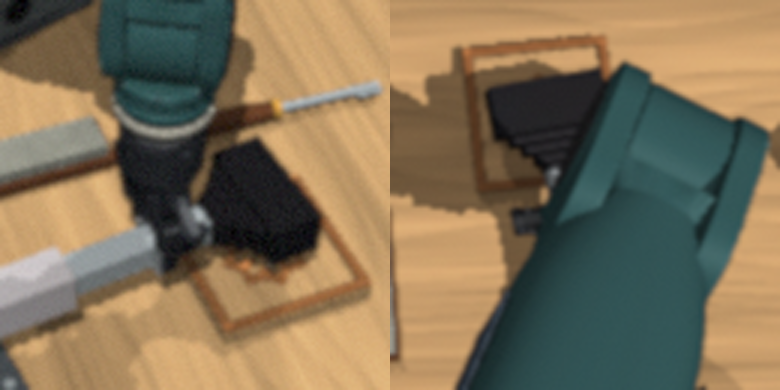

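Request:
{"method": "move_tool", "body": {"ticks": [[[0,0,0,0,0,0],[0,0,0,0,0,0],[0,0,0,0,0,0],[0,0,0,0,0,0]]], "aperture": 55}}

```text
t: 4.72
position: [547.8, -192.7, 63.5]
orientation: [0.0, 0.997, 0.075, 0.0]
force: [-1.4, -0.2, -0.1]
finger_gap: 54.9
gripper_force: 0.0
```

Request:
{"method": "move_tool", "body": {"ticks": [[[0,0,0,0,0,0],[0,0,0,0,0,0],[0,0,0,0,0,0]]], "aperture": 42}}

```text
t: 4.97
position: [547.7, -192.1, 63.4]
orientation: [-0.0, 0.997, 0.075, 0.0]
force: [0.2, 3.9, 3.7]
finger_gap: 41.8
gripper_force: 2.1
```

Request:
{"method": "move_tool", "body": {"ticks": [[[0,0,0,0,0,0],[0,0,0,0,0,0],[0,0,0,0,0,0]]], "aperture": 36}}

```text
t: 5.22
position: [547.7, -192.0, 63.4]
orientation: [-0.0, 0.997, 0.075, 0.0]
force: [0.3, 4.3, 4.6]
finger_gap: 35.9
gripper_force: 2.5
```

Request:
{"method": "move_tool", "body": {"ticks": [[[0,0,0,0,0,0],[0,0,0,0,0,0],[0,0,-10,0,0,0],[0,0,-40,0,0,0],[0,0,-40,0,0,0]]], "aperture": 58}}

```text
t: 5.63
position: [546.7, -192.2, 154.1]
orientation: [-0.0, 0.997, 0.075, -0.001]
force: [1.0, -0.4, 0.9]
finger_gap: 57.6
gripper_force: 0.0
```

Request:
{"method": "move_tool", "body": {"ticks": [[[0,0,-40,0,0,0],[0,0,-41,0,0,-0.093],[0,0,0,0,0,-0.093],[5.5,-37,0,0,0,0],[5.5,-37,0,0,0,0]]], "aperture": 65}}

```text
t: 6.05
position: [533.9, -119.5, 235.3]
orientation: [0.001, 0.986, 0.166, 0.001]
force: [0.6, 1.1, -0.6]
finger_gap: 64.9
gripper_force: 0.0
```

Request:
{"method": "move_tool", "body": {"ticks": [[[5.5,-37,0,0,0,0],[5.5,-37,0,0,0,0],[5.5,-37,0,0,0,0],[5.5,-37,0,0,0,0],[5.5,-37,0,0,0,0]]]}}

```text
t: 6.47
position: [498.2, 66.3, 235.3]
orientation: [0.0, 0.986, 0.167, 0.001]
force: [1.0, -0.2, 0.3]
finger_gap: 65.2
gripper_force: 0.0
```

Request:
{"method": "move_tool", "body": {"ticks": [[[5.5,-37,0,0,0,0],[5.5,-37,0,0,0,0],[0,0,0,0,0,0],[0,0,0,0,0,0]]]}}

```text
t: 6.8
position: [484.4, 139.8, 235.1]
orientation: [0.0, 0.986, 0.169, 0.001]
force: [-0.2, -0.6, 0.1]
finger_gap: 64.5
gripper_force: 0.0
```

```bash
python3 to.py 466 250 154 .336
```

Run:
```python
from h import *
s=arm.get_image("side")[:,:,::-1];t=arm.get_image("top")[:,:,::-1]
f=lambda im,x,y,w,h,k:cv2.resize(im[y:y+h,x:x+w],None,fx=k,fy=k,interpolation=cv2.INTER_CUBIC)
cv2.imwrite("pics/m4.png",np.vstack([np.hstack([f(s,200,150,100,75,4),f(t,190,220,100,75,4)]),np.hstack([f(s,270,270,100,75,4),f(t,350,200,100,75,4)])]))
```

```text
t 6.8 d [  19.2 -110.1   81.1] after turn [  19.  -110.1   81.1] rot [ 0.001 -0.001  0.003] F [-0.2 -0.6  0.1] gap 64.5 gf 0.0
```

View pics/m4.png

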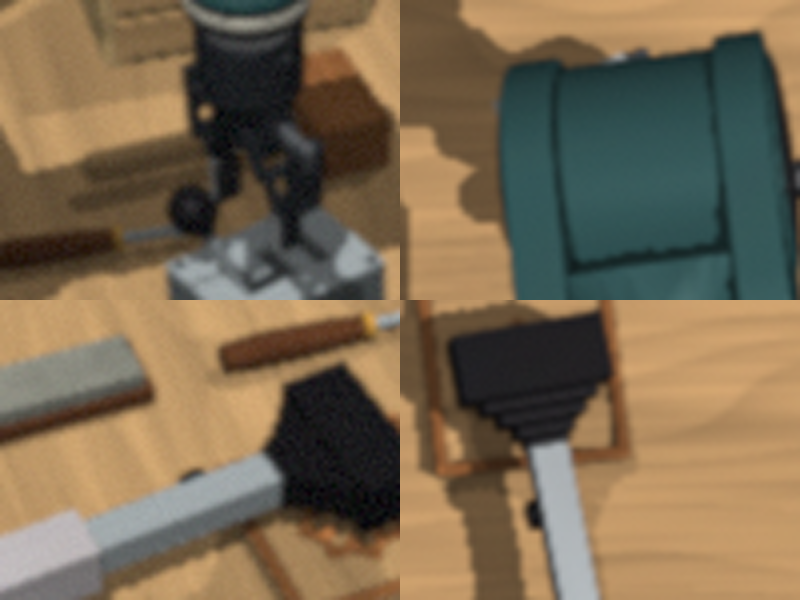

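Request:
{"method": "move_tool", "body": {"ticks": [[[6,-37,0,0,0,0],[6,-37,0,0,0,0],[6,-37,0,0,0,0],[0,0,0,0,0,0],[0,0,0,0,0,0]]], "aperture": 70}}

```text
t: 7.32
position: [465.6, 248.6, 234.3]
orientation: [-0.0, 0.986, 0.168, -0.0]
force: [-0.3, 0.8, 0.6]
finger_gap: 70.2
gripper_force: 0.0
```

```bash
python3 to.py 465.5 251 153 .336
```

```text
t 7.32 d [ 0.7 -2.2 81.3] after turn [ 0.7 -2.3 81.3] rot [-0.    -0.     0.002] F [-0.3  0.8  0.6] gap 70.2 gf 0.0
```

Request:
{"method": "move_tool", "body": {"ticks": [[[0.5,-2,0,0,0,0],[0,0,27,0,0,0],[0,0,27,0,0,0],[0,0,27,0,0,0],[0,0,0,0,0,0]]]}}

```text
t: 7.73
position: [464.0, 247.3, 149.5]
orientation: [0.0, 0.986, 0.167, -0.003]
force: [-0.8, -0.5, -0.5]
finger_gap: 69.9
gripper_force: 0.0
```

Request:
{"method": "move_tool", "body": {"ticks": [[[0,0,0,0,0,0],[0,0,0,0,0,0],[0,0,0,0,0,0],[0,0,0,0,0,0]]], "aperture": 44}}

```text
t: 8.07
position: [466.2, 249.7, 154.7]
orientation: [-0.001, 0.986, 0.168, 0.001]
force: [0.5, 0.5, -0.2]
finger_gap: 43.9
gripper_force: 0.2
```

Request:
{"method": "move_tool", "body": {"ticks": [[[0,0,0,0,0,0],[0,0,0,0,0,0],[0,0,0,0,0,0]]], "aperture": 38}}

```text
t: 8.32
position: [465.7, 249.9, 154.4]
orientation: [-0.001, 0.986, 0.168, 0.001]
force: [-2.2, 0.2, 8.9]
finger_gap: 38.5
gripper_force: 25.0
```

```bash
python3 to.py 465.5 251 153 .336
```

Run:
```python
from h import *
s=arm.get_image("side")[:,:,::-1]
f=lambda im,x,y,w,h,k:cv2.resize(im[y:y+h,x:x+w],None,fx=k,fy=k,interpolation=cv2.INTER_CUBIC)
cv2.imwrite("pics/m5.png",f(s,200,150,100,75,5))
```

```text
t 8.32 d [ 0.2 -1.1  1.4] after turn [ 0.2 -1.1  1.4] rot [-0.001 -0.001  0.002] F [-2.2  0.2  8.9] gap 38.5 gf 24.96705561876297
```

View pics/m5.png

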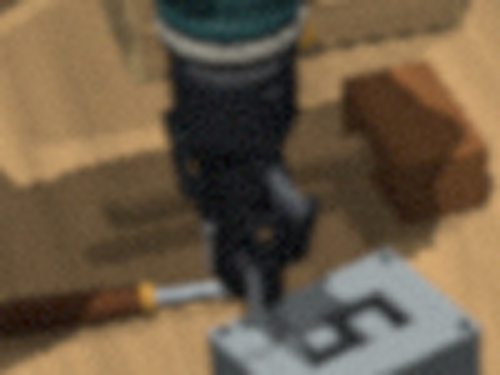

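Request:
{"method": "move_tool", "body": {"ticks": [[[0,8,-1,0,0,0],[0,8,-0.5,0,0,0],[0,8,0,0,0,0],[0,8,0,0,0,0],[0,6,0.5,0,0,0]]]}}

```text
t: 8.78
position: [478.4, 213.4, 154.5]
orientation: [-0.001, 0.986, 0.168, 0.0]
force: [-3.9, 1.9, 8.3]
finger_gap: 38.4
gripper_force: 25.8
```

Request:
{"method": "move_tool", "body": {"ticks": [[[0,5,1,0,0,0],[0,0,0,0,0,0]]]}}

```text
t: 8.95
position: [479.9, 208.3, 153.1]
orientation: [-0.001, 0.986, 0.168, -0.0]
force: [-2.4, 1.1, 5.0]
finger_gap: 38.5
gripper_force: 25.8
```

Request:
{"method": "move_tool", "body": {"ticks": [[[4,1,-1.5,0,0,0],[8,0,-2.2,0,0,0],[8,0,-2,0,0,0],[8,0,-1.5,0,0,0],[0,0,0,0,0,0]]]}}

```text
t: 9.37
position: [508.2, 217.7, 160.8]
orientation: [-0.0, 0.986, 0.168, 0.001]
force: [-1.8, -1.1, 8.1]
finger_gap: 38.8
gripper_force: 26.2
```

Request:
{"method": "move_tool", "body": {"ticks": [[[8,0,-1.2,0,0,0],[8,0,-1,0,0,0],[8,0.5,-0.5,0,0,0],[6,0,0,0,0,0],[0,0,0,0,0,0]]]}}

```text
t: 9.78
position: [536.4, 227.3, 163.0]
orientation: [-0.001, 0.986, 0.168, 0.0]
force: [-1.0, -0.4, 5.7]
finger_gap: 38.6
gripper_force: 26.3
```

```bash
python3 to.py 520 225 165 .336
```

```text
t 9.78 d [-16.3  -3.2  -2. ] after turn [-16.3  -3.2  -2. ] rot [-0.001 -0.001  0.002] F [-1.  -0.4  5.7] gap 38.6 gf 26.302034854888916
```

Request:
{"method": "move_tool", "body": {"ticks": [[[-0.5,-8,-0.5,0,0,0],[0,-8,-0.5,0,0,0],[0,-8,0,0,0,0],[0,-8,0,0,0,0],[0,0,0,0,0,0]]]}}

```text
t: 10.2
position: [523.7, 258.0, 164.1]
orientation: [-0.001, 0.986, 0.169, 0.0]
force: [0.1, -0.3, 3.7]
finger_gap: 38.6
gripper_force: 26.6
```

Request:
{"method": "move_tool", "body": {"ticks": [[[0,-8,0.5,0,0,0],[0,-6,0.5,0,0,0],[0,0,0,0,0,0]]]}}

```text
t: 10.45
position: [519.3, 270.2, 163.2]
orientation: [-0.001, 0.986, 0.169, -0.0]
force: [0.8, -0.6, 4.6]
finger_gap: 38.4
gripper_force: 26.4
```

Request:
{"method": "move_tool", "body": {"ticks": [[[8,0,0.3,0,0,0],[8,0,0.6,0,0,0],[8,0,1,0,0,0],[8,0.5,1.3,0,0,0],[0,0,0,0,0,0]]]}}

```text
t: 10.87
position: [551.3, 280.4, 159.8]
orientation: [-0.002, 0.986, 0.169, 0.0]
force: [-0.2, 1.7, 6.4]
finger_gap: 38.4
gripper_force: 27.0
```

Request:
{"method": "move_tool", "body": {"ticks": [[[8,0,1.7,0,0,0],[8,0.5,2,0,0,0],[7,0,2.2,0,0,0],[4,0,1.3,0,0,0],[0,0,0,0,0,0]]]}}

```text
t: 11.28
position: [576.3, 288.5, 152.1]
orientation: [-0.001, 0.986, 0.169, -0.0]
force: [1.9, 1.1, 2.0]
finger_gap: 38.6
gripper_force: 27.0
```

Request:
{"method": "move_tool", "body": {"ticks": [[[-0.5,8,-0.7,0,0,0],[-0.5,8,-0.3,0,0,0],[0,8,0,0,0,0],[0,8,0,0,0,0],[0,0,0,0,0,0]]]}}

```text
t: 11.7
position: [585.7, 256.9, 154.1]
orientation: [-0.001, 0.986, 0.168, 0.0]
force: [2.3, 1.1, 3.7]
finger_gap: 38.6
gripper_force: 26.9
```

Request:
{"method": "move_tool", "body": {"ticks": [[[0,8,0.5,0,0,0],[0,6,1,0,0,0],[0,0,0,0,0,0]]]}}

```text
t: 11.95
position: [589.9, 243.8, 152.1]
orientation: [-0.001, 0.986, 0.169, -0.0]
force: [1.1, 2.4, 4.6]
finger_gap: 38.8
gripper_force: 27.0
```

Request:
{"method": "move_tool", "body": {"ticks": [[[0,2,0,0,0,0],[0,0,0,0,0,0]]]}}

```text
t: 12.12
position: [590.2, 242.7, 152.0]
orientation: [-0.001, 0.986, 0.169, -0.0]
force: [-0.5, 3.7, 2.8]
finger_gap: 38.5
gripper_force: 26.9
```

Request:
{"method": "move_tool", "body": {"ticks": [[[0,0,0,0,0,0],[0,0,0,0,0,0],[0,0,0,0,0,0],[0,0,0,0,0,0],[0,0,-10,0,0,0]]], "aperture": 66}}

```text
t: 12.53
position: [589.6, 242.4, 160.9]
orientation: [-0.001, 0.986, 0.169, -0.002]
force: [-0.2, 0.3, -0.1]
finger_gap: 66.1
gripper_force: 0.0
```

Request:
{"method": "move_tool", "body": {"ticks": [[[0,0,-30,0,0,0],[0,0,-30,0,0,0],[0,0,-30,0,0,0],[-35,0,0,0,0,0],[-35,0,0,0,0,0]]]}}

```text
t: 12.95
position: [526.4, 219.5, 254.6]
orientation: [-0.001, 0.986, 0.169, 0.003]
force: [-1.0, -0.7, -0.1]
finger_gap: 65.9
gripper_force: 0.0
```

Request:
{"method": "move_tool", "body": {"ticks": [[[-35,0,0,0,0,0],[-35,0,0,0,0,0],[-30,15,0,0,0,0],[-30,15,0,0,0,0],[-30,15,0,0,0,0]]]}}

```text
t: 13.37
position: [387.1, 122.8, 252.8]
orientation: [-0.001, 0.986, 0.169, 0.0]
force: [0.7, -1.0, 1.4]
finger_gap: 65.9
gripper_force: 0.0
```

Request:
{"method": "move_tool", "body": {"ticks": [[[0,0,0,0,0,0],[0,0,0,0,0,0]]]}}

```text
t: 13.53
position: [388.0, 122.8, 253.3]
orientation: [-0.001, 0.986, 0.168, 0.001]
force: [0.6, 0.2, -0.3]
finger_gap: 66.1
gripper_force: 0.0
```

Run:
```python
from h import *
s=arm.get_image("side")[:,:,::-1];t=arm.get_image("top")[:,:,::-1]
cv2.imwrite("pics/t6.png",t)
f=lambda im,x,y,w,h,k:cv2.resize(im[y:y+h,x:x+w],None,fx=k,fy=k,interpolation=cv2.INTER_CUBIC)
cv2.imwrite("pics/m6.png",np.vstack([np.hstack([f(s,210,160,100,75,4),f(t,190,220,100,75,4)]),np.hstack([f(s,240,270,200,150,2),f(t,300,150,200,150,2)])]))
```

```text
(no output)
```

View pics/m6.png

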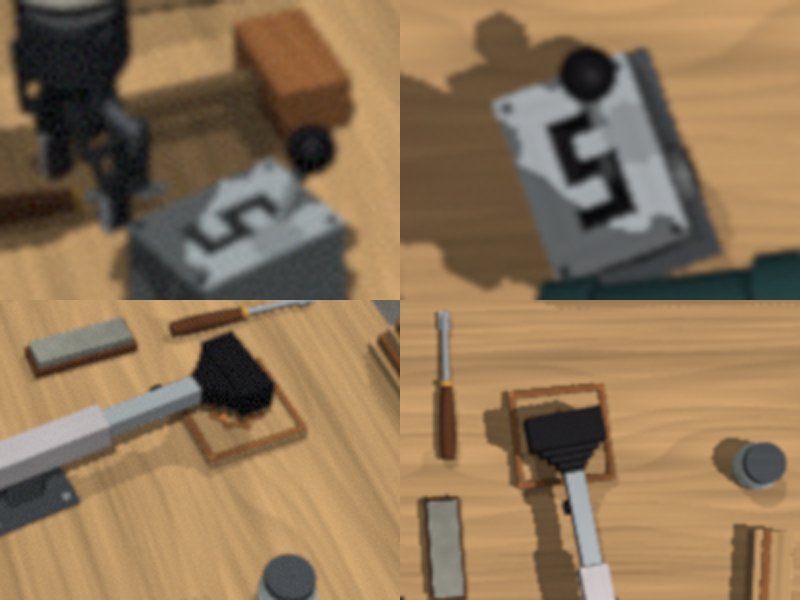

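Run:
```python
from h import *
print(proj("top",np.array([590.2,242.7,172])), proj("side",np.array([590.2,242.7,172])))
```

```bash
python3 -c "
from rig import arm
print(arm.finish_job())"
```

```text
[236.04021388 237.58943484] [287.91779046 197.30610264]
the job is handed in; nothing more can be done
None
```

The hood is slid out to the next hole with its button sprung out and locked, and the selector lever is at the far end of its gate. The last pictures showed no sign that the panel or other items had moved, and I handed the job in at about 14 s.

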